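# Wedge the rocking filling stand steady

## Robot

A 7-joint arm with a two-finger parallel gripper is mounted at the origin on the work surface. World frame = base frame: x ahead of the robot, y to its left, z up, the work surface at z = 0. Lengths are in mm, angles in rad, forces in N, time in s.
With the tool pointing down it reaches from about 425 to 825 mm from the base axis. Payload 3.6 kg.
Tool frame: the origin (TCP) lies at the very end of the fingers, on their centre line; the grasp point (between the pads) lies 19 mm behind it; z points along the fingers, y is the line along which they close (so a half turn about z gives the same grasp; the last joint's range is limited). The gripper opens to 85 mm and grips with 20 to 120 N. Pads are 22 mm wide; open, the fingers measure 114 mm over their backs; the gripper's body (76 mm by 85 mm) begins 54 mm behind the grasp point. The pads swing forward as they close: fully open they stand 13 mm farther back than shut.
Start: joints at [-1.345, 0.615, -0.013, 1.423, 0.008, 1.103, -0.04], TCP at [161.913, 629.48, 208.797] pointing down, gripper open.
Joint ranges: [-3.12, 3.12], [-0.3, 2.06], [-1.34, 1.32], [0.26, 2.42], [-1.36, 4.5], [0.01, 1.98], [-2.84, 2.84]. Speed limits (rad/s): [2.79, 2.79, 3.14, 3.14, 3.14, 3.14, 3.14].

## Interface

Orientations are given as a unit quaternion [w, x, y, z].
In Python, from cell import get_obs, snapshot, calibration, finish_job gives the robot as it stands.
- The arm moves only by the tool send_rows, never from a script. Its argument "increments" is a list of rows, each an object with "rot": the turn, a rotation vector about the tool's x, y, z in shares of 90 degrees (1.0 is 90 degrees), a list of three; "dp": the shift along the tool's x, y, z in fractions of the full range, 1 being 0.3 m, a list of three; "grip": the finger opening in m, from 0 to 0.0854. A call has 1 to 5 rows; each row is the pose to reach, as a shift and turn from the pose commanded when the call began, along the tool's axes at that moment; what a row does not reach only later rows make up. A row lasts 1/8 s, in which the tool goes at most 62.5 mm and 10.7 degrees, less where a joint would pass 70% of its speed; a pose out of reach is approached as far as the arm can. Shift and turn numbers lie between -1 and 1, and a call with a number outside is refused. A call with a gripper value outside its range is refused whole. The fingers move at their own pace and stop on an object; "grip_force" is the grip in N (left out, the last holds). Time passes only in rows, so rows that repeat a pose let the fingers close. It gives the time, the measured TCP pose, the force, the opening and the grip force at its end, in the units of the state.
- get_obs(): the state, without advancing time (a new reading comes with each control period).
- snapshot(name): name is "side" or "top"; returns (picture, depth): 420x560x3 uint8, red, green, blue; 420x560 float32, mm along the optical axis (not along the pixel's ray), 0 where there is no reading.
- calibration(name): a dict with "K" (3x3 intrinsics, pixels), "R" (3x3) and "t" (3): a world point X has camera coordinates R X + t. Camera axes: x right, y down, z forward; pixel columns grow to the right and rows downward; lengths in mm; the calibration is good to about 2 mm. A picture is of the moment at which its call begins. calibration takes no time and is no camera call.
- finish_job(): hands the job in; it is judged then, once.
The state is a dict: "time_s": time; "q": joint angles; "qvel": joint speeds; "effort": joint torques, N m; "position": TCP position; "tool_rot": TCP orientation; "force": force on the tool from outside, world axes, zero at the start; "wrist_torque": the same for the moment, N m; "width": finger opening in mm; "grip_force": force on a finger pad.
Only numpy, scipy, OpenCV 4.12 (cv2) and the standard library are available. Lean on these libraries where they do the work, as an engineer would, in place of code of your own. Each camera call takes 0.05 s, during which the arm holds its last target. There are 200 camera calls.

## Task

The low steel filling stand rocks because one foot, the one at the corner nearest the plastic wedge, does not reach the bench. Using only the outside of the fingers, push the wedge along the bench, thin end first, under that foot until the stand no longer rocks yet is not jacked up out of level, testing by pressing down on the bare deck corner above the foot. Finish with the fingertips still pressing firmly (about 10 N) straight down on that corner, hand off the wedge, with the stand steady and level; never lift the wedge, shove the stand along or disturb the other things.

Things in the scene. Friction and masses are not known exactly. Their poses are not given: they have to be found in the camera images.
- stand: Loose dark steel stand, 3 to 4 kg. Deck 180 (its x) by 240 mm (its y), top 70 mm above the bench; four 24 mm wide feet (three domed, the short one flat) at x +-70, y +-100. On it: fixed vial tray (x -17 to 83, y -28 to 112, to 45 mm above the deck) and a 170 mm post at x -45, y 105. Origin: stand centre on the bench plane, z up. Stands level on three feet; the foot at (-70,-100) is short.
- short_foot (a point): On the short foot's axis, 12 mm above the bench. Its flat round underside, 24 mm across, is 7 to 12 mm above the bench (varies, not given), the others' at 0. It lies 20 mm in from the deck's edges on the stand's -x and -y sides. The space under it and out to the stand's -y side, where the wedge lies, is open.
- press_corner (a point): On the bare deck top, 70 mm above the bench, straight above the short foot: where to press. Unwedged, 2 to 4 N here rocks the stand about the diagonal through the two neighbouring feet and the corner sinks by the missing 7 to 12 mm; released, it rocks back level. Well wedged, it gives 1 mm or less.
- wedge: Loose cream plastic wedge, 130 long (x), 60 wide (y), 120 g, flat on the bench, thin end (x +65) roughly towards the short foot. Origin: centre of underside, z up. Top slopes evenly from 4 mm high at x +65 to 18 at x -45; then a head 24 high with an upright end face at x -65, to push on.
- wedge_end (a point): Centre of the wedge's flat upright end face (60 wide, 24 high), 12 mm above the bench. The wedge slides with about 1 N; once tight under the foot the resistance rises sharply to 5 N and more, and pushing with much over 10 N shoves the stand along. Friction keeps the wedge where it is left.
- beaker: Bystander: green plastic beaker, 72 mm across, 85 mm high, origin at its base. Leave alone.
- bottle: Bystander: small amber bottle, 40 mm across, 85 mm high, origin at its base. Leave alone.
- spanner: Bystander: steel spanner lying on the bench, origin under its middle. Leave alone.
Things that resemble listed ones, but are neither listed nor needed, are in the scene too. Leave any brown or pink look-alike of the wedge alone.

How it is judged:
By the outcome, as a careful person would: the job done as asked, in the order asked, and still so for the second after the job is handed in, while the arm keeps its last pose, push and grip.
It also fails if it takes over 42 s, if anything falls off the work surface, if the arm or the gripper's body presses on something with over 40 N, if the wrist force passes 120 N, or if a joint passes its speed limit or range.

## Working session

There is one attempt and no reset: what is moved stays moved. The work goes in short steps, Python scripts to look and compute and a tool call to move; the robot and the scene stay as the last step left them, time stands still between calls to the robot, and variables do not carry over. Pictures are saved under pics/ and viewed, at most 10 in all, crops included, and the job is handed in when it is done.

Besides the shell and the picture viewer there is one more tool, called after "Emit:" as a command line: name --argument value ..., lists and objects as JSON in quotes. send_rows: Moves the arm, as the interface text tells. Its arguments: {"type":"object","properties":{"increments":{"type":"array"},"grip_force":{"type":"number"}},"required":["increments"]}

```bash
ls; mkdir -p pics
cat > h.py <<'E'
import numpy as np, cv2
from cell import *
def cloud(name,depth):
    c=calibration(name);K,R,t=[np.array(c[k]) for k in("K","R","t")]
    v,u=np.indices(depth.shape)
    p=np.stack([(u-K[0,2])/K[0,0]*depth,(v-K[1,2])/K[1,1]*depth,depth],-1)
    return (p-t)@R
def ray(name,u,v,z):
    c=calibration(name);K,R,t=[np.array(c[k]) for k in("K","R","t")]
    d=np.linalg.inv(K)@np.array([u,v,1.])@R; o=-R.T@t
    return o+d*(z-o[2])/d[2]
E
python3 - <<'E'
from h import *
for n in("top","side"):
    p,d=snapshot(n); cv2.imwrite(f"pics/{n}0.png",cv2.cvtColor(p,cv2.COLOR_RGB2BGR)); np.savez(f"{n}0.npz",p=p,d=d)
o=get_obs();print(o)
for n in("top","side"):
    c=calibration(n); print(n,-np.array(c["R"]).T@np.array(c["t"]))
E
```

```text
pics
{'time_s': 0.1, 'q': array([-1.34549699,  0.61581574, -0.0126187 ,  1.42475552,  0.00813084,
        1.10339921, -0.04042378]), 'qvel': array([-0.00041863, -0.00312053, -0.00054992, -0.00505416, -0.00119806,
        0.00260235,  0.00124272]), 'effort': array([ 1.61996923e-03, -4.70383108e+01,  2.60550706e-01, -1.71571791e+01,
        1.01023901e-02,  5.91879449e-03, -6.15176774e-06]), 'position': array([161.75683014, 628.78141889, 207.75284887]), 'tool_rot': array([-1.18487917e-04,  1.25538709e-01,  9.92088040e-01, -1.15750553e-03]), 'force': array([-0.18935428, -0.58747058,  0.01513559]), 'wrist_torque': array([-0.03941642, -0.0274017 ,  0.01239346]), 'grip_force': 0.0, 'width': 85.41961610809376}
top [ 403.58651978   35.4060748  1522.68284019]
side [  11.17455401 -667.70794242  671.15829954]
```

View pics/top0.png

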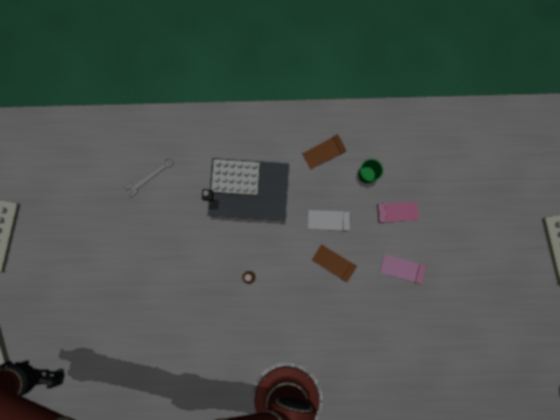

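View pics/side0.png

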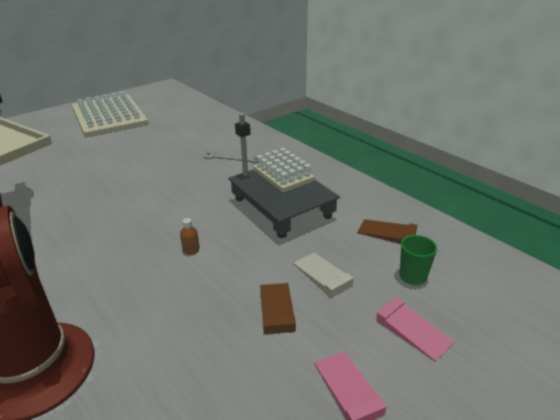

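The top view shows the dark stand at about (209–288, 158–222) with its post on the left. Its short corner is at lower right, about (287, 221). The cream wedge is at (307–350, 210–231), thin end to the left and head to the right. The brown and pink look-alikes are clear of it. Next I measure.

```bash
cat > m.py <<'E'
from h import *
def rect(mask): 
    cs,_=cv2.findContours(mask.astype(np.uint8),cv2.RETR_EXTERNAL,cv2.CHAIN_APPROX_NONE)
    return max(cs,key=cv2.contourArea)
def wr(P): # min-area rect in world mm
    (c,s,a)=cv2.minAreaRect(P[:,:2].astype(np.float32)); return np.round(c,1),np.round(s,1),round(a,2)
def run(ims):
    for n in("top","side"):
        p,d=ims[n]; C=cloud(n,d); hsv=cv2.cvtColor(p,cv2.COLOR_RGB2HSV)
        X,Y,Z=C[...,0],C[...,1],C[...,2]
        b=(d>0)&(abs(X-450)<40)&(abs(Y+40)<25)
        print(n,"bench z",np.median(Z[b]))
        win=(d>0)&(X>330)&(X<650)&(Y<330)&(Y>-180)
        deck=win&(Z>60)&(Z<78)&(p.max(-1)<75)
        m=deck.astype(np.uint8)
        P=C[rect(m)[:,0,1],rect(m)[:,0,0]]; print(" deck",wr(P),"z",np.median(Z[deck]),deck.sum())
        w=(X>380)&(X<560)&(Y>-180)&(Y<60)&(Z<32)&(Z>-12)&(d>0)&(hsv[...,1]<75)&(p.min(-1)>np.median(p[b].min(-1))+22)
        m=cv2.morphologyEx(w.astype(np.uint8),cv2.MORPH_OPEN,np.ones((3,3)))
        cn=rect(m); P=C[cn[:,0,1],cn[:,0,0]]; print(" wedge",wr(P),int(w.sum()),cv2.boxPoints(cv2.minAreaRect(P[:,:2].astype(np.float32))).round(1).tolist())
        f=np.zeros(m.shape,np.uint8); cv2.drawContours(f,[cn],-1,1,-1); 
        q=C[(f>0)&(d>0)]; y=q[:,1]
        for lo in np.arange(y.min(),y.max(),20): 
            s=q[(y>=lo)&(y<lo+20)]; print("  y",lo.round(),"z",np.median(s[:,2]).round(1),"x",s[:,0].min().round(1),s[:,0].max().round(1))
E
python3 - <<'E'
from m import *
ims={}
for n in("top","side"):
    z=np.load(n+"0.npz"); ims[n]=(z["p"],z["d"])
run(ims)
p,d=ims["top"]; print(p[220,300],p[220,325],p[205,260],d[220,325])
for u,v in[(288,164),(287,222),(209,219),(213,158)]: print(u,v,ray("top",u,v,70).round(1))
for u,v in[(307,210),(307,230),(349,231),(350,211)]: print(u,v,ray("top",u,v,12).round(1))
crop=np.hstack([cv2.resize(p[140:250,190:360],None,fx=2.3,fy=2.3,interpolation=2),cv2.resize(ims["side"][0][170:300,220:370],(292,253),interpolation=2)])
crop=cv2.convertScaleAbs(crop,alpha=1.6)
cv2.imwrite("pics/crop0.png",crop[...,::-1]);print(crop.shape)
E
```

```text
top bench z 1.0227982385077432
 deck (array([602.4, 104.1]), array([241.3, 105.7]), 87.53) z 70.17361625534859 2112
 wedge (array([ 541.7, -133. ]), array([91.9, 39. ]), 87.27) 345 [[520.0, -178.0], [559.0, -179.8000030517578], [563.2999877929688, -88.0], [524.4000244140625, -86.0999984741211]]
  y -179.0 z 15.6 x 520.1 559.9
  y -159.0 z 13.4 x 521.3 559.9
  y -139.0 z 10.4 x 524.9 557.8
  y -119.0 z 6.7 x 526.1 559.0
  y -99.0 z 5.5 x 526.6 559.0
side bench z 1.3829429405952713
 deck (array([604. ,  98.9]), array([238.6, 107. ]), 86.26) z 70.63252082925824 1899Traceback (most recent call last):
  File "<stdin>", line 5, in <module>
  File "m.py", line 19, in run
    cn=rect(m); P=C[cn[:,0,1],cn[:,0,0]]; print(" wedge",wr(P),int(w.sum()),cv2.boxPoints(cv2.minAreaRect(P[:,:2].astype(np.float32))).round(1).tolist())
  File "m.py", line 4, in rect
    return max(cs,key=cv2.contourArea)
ValueError: max() iterable argument is empty
```

```bash
sed -i 's/(X>380)&(X<560)&(Y>-180)&(Y<60)/(X>470)\&(X<630)\&(Y>-260)\&(Y<5)/; s/(X<650)&/(X<760)\&/; s/+22)/+15)/' m.py
python3 - <<'E'
from m import *
ims={}
for n in("top","side"):
    z=np.load(n+"0.npz"); ims[n]=(z["p"],z["d"])
run(ims)
p,d=ims["top"]; print(p[220,300],p[220,325],p[205,260],d[220,325])
for u,v in[(288,164),(287,222),(209,219),(213,158)]: print(u,v,ray("top",u,v,70).round(1))
for u,v in[(307,210),(307,230),(349,231),(350,211)]: print(u,v,ray("top",u,v,12).round(1))
crop=np.hstack([cv2.resize(p[140:250,190:360],None,fx=2.3,fy=2.3,interpolation=2),cv2.resize(ims["side"][0][170:300,220:370],(292,253),interpolation=2)])
crop=cv2.convertScaleAbs(crop,alpha=1.6)
cv2.imwrite("pics/crop0.png",crop[...,::-1]);print(crop.shape)
E
```

```text
top bench z 1.0227982385077432
 deck (array([643.4, 100.9]), array([238.1, 180.2]), 84.64) z 70.2773704518348 2842
 wedge (array([ 548.6, -146.9]), array([125. ,  55.3]), 86.76) 682 [[517.4000244140625, -207.8000030517578], [572.5999755859375, -210.89999389648438], [579.7000122070312, -86.0999984741211], [524.5, -83.0]]
  y -211.0 z 24.2 x 531.6 570.9
  y -191.0 z 16.4 x 520.1 572.2
  y -171.0 z 14.9 x 520.7 575.6
  y -151.0 z 11.8 x 521.3 576.8
  y -131.0 z 8.9 x 522.0 577.6
  y -111.0 z 6.6 x 526.3 578.8
  y -91.0 z 5.8 x 526.9 578.1
side bench z 1.3829429405952713
 deck (array([641.6,  95.3]), array([237.3, 176.8]), 84.47) z 70.68162019748172 2505
 wedge (array([ 547.3, -151.5]), array([126. ,  56.5]), 85.4) 836 [[514.0999755859375, -212.10000610351562], [570.4000244140625, -216.60000610351562], [580.5, -91.0], [524.2000122070312, -86.5]]
  y -215.0 z 25.2 x 515.2 571.2
  y -195.0 z 17.7 x 518.2 572.4
  y -175.0 z 15.4 x 517.8 573.5
  y -155.0 z 12.9 x 521.4 575.2
  y -135.0 z 10.2 x 522.9 578.1
  y -115.0 z 7.7 x 524.6 579.2
  y -95.0 z 5.9 x 531.6 574.6
[97 97 96] [126 127 129] [46 49 51] 1519.3967
288 164 [719.  -23.6  70. ]
287 222 [538.9 -14.9  70. ]
209 219 [554.6 222.6  70. ]
213 158 [744.  207.9  70. ]
307 210 [580.9 -81.8  12. ]
307 230 [517.2 -79.5  12. ]
349 231 [ 510.4 -212.5   12. ]
350 211 [ 574.  -218.6   12. ]
(253, 683, 3)
```

View pics/crop0.png

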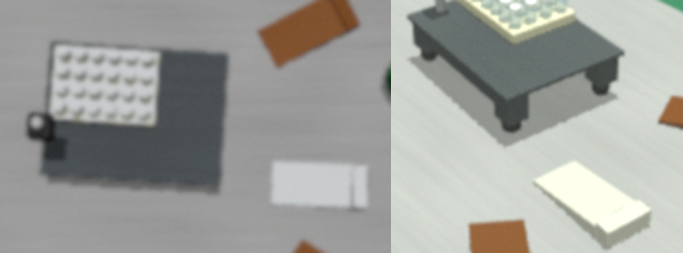

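```bash
cat > g.py <<'E'
import sys,json
from h import *
from scipy.spatial.transform import Rotation as Ro
def go(*targets,yaw=None):
    o=get_obs(); q=o["tool_rot"]; R=Ro.from_quat([q[1],q[2],q[3],q[0]]); M=R.as_matrix()
    print("t",round(o["time_s"],2),"pos",o["position"].round(1),"F",o["force"].round(1),"w",round(o["width"],1),"tooly",np.degrees(np.arctan2(M[1,1],M[0,1])).round(2),"z",M[:,2].round(4))
    for T in targets:
        print(" ",T,"dp",(M.T@(np.array(T)-o["position"])/1000).round(4))
    if yaw is not None:
        y=np.radians(yaw); ty=np.array([np.cos(y),np.sin(y),0]); tz=np.array([0,0,-1.]); D=np.stack([np.cross(ty,tz),ty,tz],1)
        print("  rot",np.degrees(Ro.from_matrix(M.T@D).as_rotvec()).round(2))
E
python3 -c "
from g import *
go([250,500,230],[370,340,230],[450,200,230],yaw=86)"
```

```text
t 0.1 pos [161.8 628.8 207.8] F [-0.2 -0.6  0. ] w 85.4 tooly 75.58 z [-5.0e-04 -2.3e-03 -1.0e+00]
  [250, 500, 230] dp [-0.1175 -0.1028 -0.022 ]
  [370, 340, 230] dp [-0.2736 -0.2279 -0.0217]
  [450, 200, 230] dp [-0.386  -0.3435 -0.0214]
  rot [-1.300e-01 -1.000e-02 -1.042e+01]
```

The manual's scale: shifts go in shares of 0.3 m and turns go in shares of 90 degrees. Converting my numbers, -0.225 m / 0.3 = -0.75, -0.022 m / 0.3 = -0.0733, -10.4 degrees / 90 = -0.1156.

Emit:
send_rows --increments '[{"dp": [-0.1667,-0.1433,-0.0333],"rot": [0,0,-0.0333],"grip": 0},{"dp": [-0.3,-0.2667,-0.0733],"rot": [0,0,-0.0556],"grip": 0},{"dp": [-0.45,-0.3833,-0.0733],"rot": [0,0,-0.0778],"grip": 0},{"dp": [-0.6,-0.5067,-0.0733],"rot": [0,0,-0.1],"grip": 0},{"dp": [-0.75,-0.6333,-0.0733],"rot": [0,0,-0.1156],"grip": 0}]' --grip_force 40

```text
time_s: 0.72
position: [333.3, 387.6, 230.6]
tool_rot: [-0.0, 0.035, 0.999, -0.0]
force: [0.6, -0.1, -0.5]
width: -0.2
grip_force: 0.0
```

```bash
python3 -c "
from g import *
go([370,340,230],[450,200,230],[500,0,200],[538,-245,150],yaw=86)"
```

```text
t 0.72 pos [333.3 387.6 230.6] F [ 0.6 -0.1 -0.5] w -0.2 tooly 86.03 z [-1.e-04 -4.e-04 -1.e+00]
  [370, 340, 230] dp [-0.0399 -0.0449  0.0006]
  [450, 200, 230] dp [-0.1294 -0.1791  0.0006]
  [500, 0, 200] dp [-0.1931 -0.3751  0.0307]
  [538, -245, 150] dp [-0.248  -0.6169  0.0808]
  rot [-0.02 -0.01  0.03]
```

Converted, -0.25 m / 0.3 = -0.8333, -0.195 m / 0.3 = -0.65.

Emit:
send_rows --increments '[{"dp": [-0.1333,-0.15,0],"rot": [0,0,0],"grip": 0},{"dp": [-0.2333,-0.3167,0],"rot": [0,0,0],"grip": 0},{"dp": [-0.3333,-0.4833,0],"rot": [0,0,0],"grip": 0},{"dp": [-0.4333,-0.65,0],"rot": [0,0,0],"grip": 0},{"dp": [-0.5,-0.8333,0],"rot": [0,0,0],"grip": 0}]'

```text
time_s: 1.35
position: [465.5, 127.8, 230.6]
tool_rot: [0.0, 0.035, 0.999, -0.0]
force: [-0.2, -0.4, -0.1]
width: 0.0
grip_force: 0.0
```

Converted, -0.3 m / 0.3 = -1, -0.035 m / 0.3 = -0.1167.

Emit:
send_rows --increments '[{"dp": [-0.0667,-0.2,0],"rot": [0,0,0],"grip": 0},{"dp": [-0.1167,-0.4,0],"rot": [0,0,0],"grip": 0},{"dp": [-0.1667,-0.6,0],"rot": [0,0,0],"grip": 0},{"dp": [-0.2167,-0.8,0.1],"rot": [0,0,0],"grip": 0},{"dp": [-0.2667,-1,0.2],"rot": [0,0,0],"grip": 0}]'

```text
time_s: 1.98
position: [521.6, -166.0, 175.7]
tool_rot: [0.0, 0.035, 0.999, 0.0]
force: [1.6, 1.1, 0.4]
width: -0.0
grip_force: 0.0
```

```bash
python3 -c "
from g import *
go([543,-250,100],[543,-250,12],yaw=86)"
```

```text
t 1.98 pos [ 521.6 -166.   175.7] F [1.6 1.1 0.4] w -0.0 tooly 85.99 z [ 8.e-04  1.e-04 -1.e+00]
  [543, -250, 100] dp [-0.0271 -0.0823  0.0757]
  [543, -250, 12] dp [-0.027  -0.0823  0.1637]
  rot [ 0.01  0.04 -0.01]
```

Converted, 0.11 m / 0.3 = 0.3667, -0.04 m / 0.3 = -0.1333.

Emit:
send_rows --increments '[{"dp": [-0.0467,-0.1333,0.0333],"rot": [0,0,0],"grip": 0},{"dp": [-0.0833,-0.2667,0.1],"rot": [0,0,0],"grip": 0},{"dp": [-0.0833,-0.2667,0.2667],"rot": [0,0,0],"grip": 0},{"dp": [-0.0833,-0.2667,0.3667],"rot": [0,0,0],"grip": 0},{"dp": [-0.0833,-0.2667,0.3667],"rot": [0,0,0],"grip": 0}]'

```text
time_s: 2.6
position: [538.4, -244.8, 63.5]
tool_rot: [-0.003, 0.035, 0.999, 0.001]
force: [-1.4, -0.4, -0.2]
width: -0.3
grip_force: 0.0
```

Run:
```python
from g import *
from m import run
go([543,-250,12],yaw=86)
p,d=snapshot("side"); cv2.imwrite("pics/s1.png",cv2.resize(p[150:330,230:450],None,fx=3,fy=3,interpolation=2)[...,::-1])
go([543,-250,12],yaw=86)
```

```text
t 2.6 pos [ 538.4 -244.8   63.5] F [-1.4 -0.4 -0.2] w -0.3 tooly 85.97 z [-0.0065  0.0029 -1.    ]
  [543, -250, 12] dp [-0.0053 -0.005   0.0515]
  rot [ 0.14 -0.38 -0.03]
t 2.65 pos [ 540.1 -245.5   65.5] F [ 0.2  0.1 -0.1] w -0.1 tooly 85.98 z [-2.2e-03  9.0e-04 -1.0e+00]
  [543, -250, 12] dp [-0.0033 -0.0043  0.0535]
  rot [ 0.04 -0.13 -0.02]
```

View pics/s1.png

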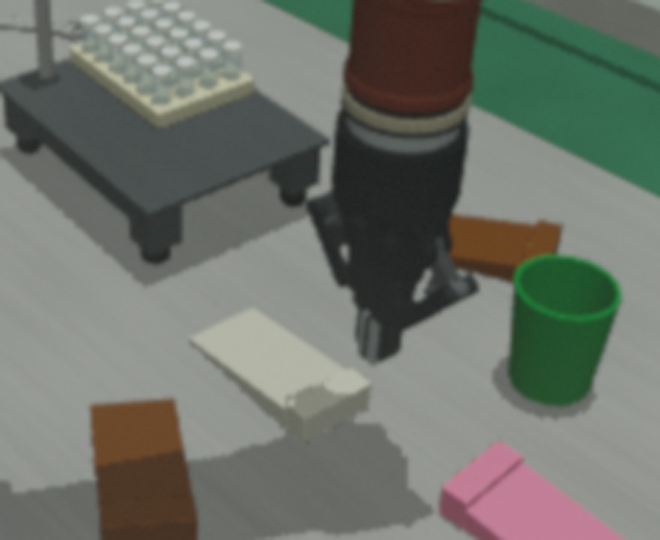

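The side view shows the closed fingers just behind the wedge's head end (wedge face at about (335, 405) in the crop). Beaker and look-alikes are clear. I lower the fingers now.

Converted, 0.053 m / 0.3 = 0.1767, 0.045 m / 0.3 = 0.15.

Emit:
send_rows --increments '[{"dp": [-0.01,0,0.0833],"rot": [0,0,0],"grip": 0},{"dp": [-0.01,0,0.15],"rot": [0,0,0],"grip": 0},{"dp": [-0.01,0,0.1767],"rot": [0,0,0],"grip": 0},{"dp": [-0.01,0,0.1767],"rot": [0,0,0],"grip": 0}]'

```text
time_s: 3.15
position: [544.3, -246.3, 14.1]
tool_rot: [0.001, 0.035, 0.999, -0.0]
force: [-1.3, 0.8, 0.2]
width: -0.2
grip_force: 0.0
```

Converted, 0.025 m / 0.3 = 0.0833, 0.02 m / 0.3 = 0.0667.

Emit:
send_rows --increments '[{"dp": [0,0.0167,0],"rot": [0,0,0],"grip": 0},{"dp": [0,0.0333,0],"rot": [0,0,0],"grip": 0},{"dp": [0,0.05,0],"rot": [0,0,0],"grip": 0},{"dp": [0,0.0667,0],"rot": [0,0,0],"grip": 0},{"dp": [0,0.0833,0],"rot": [0,0,0],"grip": 0}]'

```text
time_s: 3.78
position: [545.5, -220.7, 13.3]
tool_rot: [-0.0, 0.035, 0.999, 0.0]
force: [-0.2, 0.8, 0.7]
width: -0.3
grip_force: 0.0
```

```bash
python3 -c "
from g import *
go([548.6,-170,12],[551.5,-130,12],yaw=86)"
```

```text
t 3.77 pos [ 545.5 -220.7   13.3] F [-0.2  0.8  0.7] w -0.3 tooly 85.99 z [-1.e-04  0.e+00 -1.e+00]
  [548.6, -170, 12] dp [0.0004 0.0508 0.0013]
  [551.5, -130, 12] dp [0.0003 0.0909 0.0013]
  rot [ 0.   -0.01 -0.01]
```

Converted, 0.05 m / 0.3 = 0.1667, 0.01 m / 0.3 = 0.0333.

Emit:
send_rows --increments '[{"dp": [0,0.0333,0],"rot": [0,0,0],"grip": 0},{"dp": [0,0.0667,0],"rot": [0,0,0],"grip": 0},{"dp": [0,0.1,0],"rot": [0,0,0],"grip": 0},{"dp": [0,0.1333,0],"rot": [0,0,0],"grip": 0},{"dp": [0,0.1667,0],"rot": [0,0,0],"grip": 0}]'

```text
time_s: 4.4
position: [549.0, -170.5, 13.3]
tool_rot: [-0.0, 0.035, 0.999, -0.0]
force: [0.5, -0.2, -0.9]
width: 0.0
grip_force: 0.0
```

Run:
```python
from g import *
from m import run
go([551.5,-130,12],yaw=86)
ims={n:snapshot(n) for n in("top","side")}
p=ims["side"][0]; cv2.imwrite("pics/s2.png",cv2.resize(p[150:330,230:450],None,fx=3,fy=3,interpolation=2)[...,::-1])
go([551.5,-130,12],yaw=86)
run(ims)
```

```text
t 4.4 pos [ 549.  -170.5   13.3] F [ 0.5 -0.2 -0.9] w 0.0 tooly 85.99 z [-0. -0. -1.]
  [551.5, -130, 12] dp [0.0004 0.0406 0.0013]
  rot [-0.   -0.   -0.01]
t 4.5 pos [ 549.2 -169.1   13.2] F [0.7 0.8 1.1] w 0.2 tooly 86.12 z [-2.0e-04  1.3e-03 -1.0e+00]
  [551.5, -130, 12] dp [0.0004 0.0391 0.0012]
  rot [ 0.07 -0.01  0.12]
top bench z 1.77665128229883
 deck (array([643.8, 101.6]), array([238.3, 180.5]), 84.68) z 70.2617242147902 2770
 wedge (array([ 552.3, -100.3]), array([32.1, 59.3]), 88.27) 161 [[522.2000122070312, -115.4000015258789], [581.5, -117.19999694824219], [582.5, -85.19999694824219], [523.2000122070312, -83.4000015258789]]
  y -116.0 z 7.1 x 522.4 582.1
  y -96.0 z 5.7 x 523.5 581.0
side bench z 1.3000144669301317
 deck (array([616.9,  90.7]), array([226.3, 129.4]), 84.6) z 69.47203536936708 267
 wedge (array([ 553. , -103.1]), array([35.2, 54.2]), 68.56) 183 [[521.4000244140625, -109.5999984741211], [571.7999877929688, -129.39999389648438], [584.7000122070312, -96.69999694824219], [534.2000122070312, -76.80000305175781]]
  y -128.0 z 9.9 x 525.9 576.0
  y -108.0 z 6.8 x 525.7 579.3
```

View pics/s2.png

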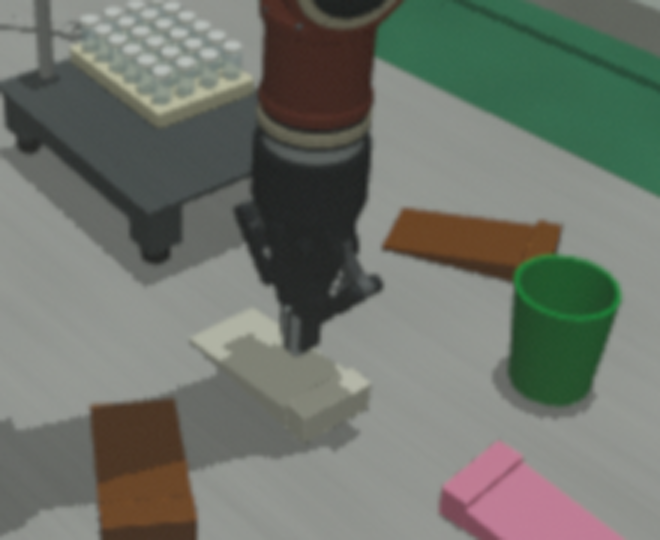

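Unexpected: the wedge has not moved (thin end is still at crop (190, 340)), and the fingertips at (298, 350) seem to be above it. I'll measure the fingertip height from depth.

Run:
```python
from g import *
p,d=snapshot("side"); C=cloud("side",d)
for v in (258,261,264,266,267,268,270,273):
    print(v,[C[v,u].round(0).tolist() for u in (326,330,334)],p[v,330])
go()
c=calibration("side");K,R,t=[np.array(c[k]) for k in("K","R","t")]
for P in ([549,-169,13],[549,-169,40],[544,-214,24],[552,-84,4]):
    x=K@(R@np.array(P)+t); print(P,(x[:2]/x[2]).round(1))
```

```text
258 [[539.0, -169.0, 64.0], [542.0, -177.0, 68.0], [550.0, -180.0, 64.0]] [59 63 62]
261 [[541.0, -168.0, 54.0], [540.0, -180.0, 62.0], [549.0, -182.0, 59.0]] [56 60 57]
264 [[539.0, -170.0, 48.0], [544.0, -176.0, 49.0], [550.0, -182.0, 50.0]] [53 56 54]
266 [[541.0, -168.0, 40.0], [542.0, -179.0, 47.0], [556.0, -176.0, 37.0]] [58 60 58]
267 [[540.0, -170.0, 39.0], [541.0, -180.0, 46.0], [574.0, -161.0, 14.0]] [75 79 75]
268 [[560.0, -150.0, 12.0], [547.0, -175.0, 36.0], [569.0, -165.0, 17.0]] [103 106  98]
270 [[554.0, -157.0, 14.0], [559.0, -163.0, 16.0], [565.0, -169.0, 16.0]] [126 128 116]
273 [[547.0, -164.0, 15.0], [552.0, -171.0, 17.0], [559.0, -176.0, 16.0]] [127 129 117]
t 4.55 pos [ 549.1 -170.3   13.3] F [-0.4  0.9  0.6] w -0.0 tooly 86.06 z [-0.e+00  3.e-04 -1.e+00]
[549, -169, 13] [328.4 274.4]
[549, -169, 40] [329.  264.7]
[544, -214, 24] [342.6 282.8]
[552, -84, 4] [302.4 257.3]
```

The visible fingertips are at about z = 37, while the state reports 13, so the real tips sit some 20–25 mm above the reported TCP. I back off behind the wedge and feel downwards by force.

Converted, -0.078 m / 0.3 = -0.26, -0.06 m / 0.3 = -0.2.

Emit:
send_rows --increments '[{"dp": [0,-0.0667,0],"rot": [0,0,0],"grip": 0},{"dp": [0,-0.1333,0],"rot": [0,0,0],"grip": 0},{"dp": [0,-0.2,0],"rot": [0,0,0],"grip": 0},{"dp": [0,-0.26,0],"rot": [0,0,0],"grip": 0},{"dp": [0,-0.26,0],"rot": [0,0,0],"grip": 0}]'

```text
time_s: 5.18
position: [542.7, -252.3, 13.3]
tool_rot: [-0.0, 0.037, 0.999, -0.001]
force: [0.1, -0.9, 0.1]
width: -0.1
grip_force: 0.0
```

Converted, 0.015 m / 0.3 = 0.05, 0.012 m / 0.3 = 0.04.

Emit:
send_rows --increments '[{"dp": [0,0,0.02],"rot": [0,0,0],"grip": 0},{"dp": [0,0,0.04],"rot": [0,0,0],"grip": 0},{"dp": [0,0,0.05],"rot": [0,0,0],"grip": 0},{"dp": [0,0,0.05],"rot": [0,0,0],"grip": 0}]'

```text
time_s: 5.68
position: [543.3, -248.4, -2.2]
tool_rot: [-0.0, 0.035, 0.999, 0.0]
force: [-0.6, -0.5, 0.9]
width: 0.0
grip_force: 0.0
```

Run:
```python
from g import *
p,d=snapshot("side"); C=cloud("side",d)
go()
cv2.imwrite("pics/s3.png",cv2.resize(p[150:330,230:450],None,fx=3,fy=3,interpolation=2)[...,::-1])
```

```text
t 5.72 pos [ 543.5 -248.7   -1.9] F [0.3 0.6 0.7] w 0.1 tooly 86.01 z [-4.e-04  1.e-04 -1.e+00]
```

View pics/s3.png

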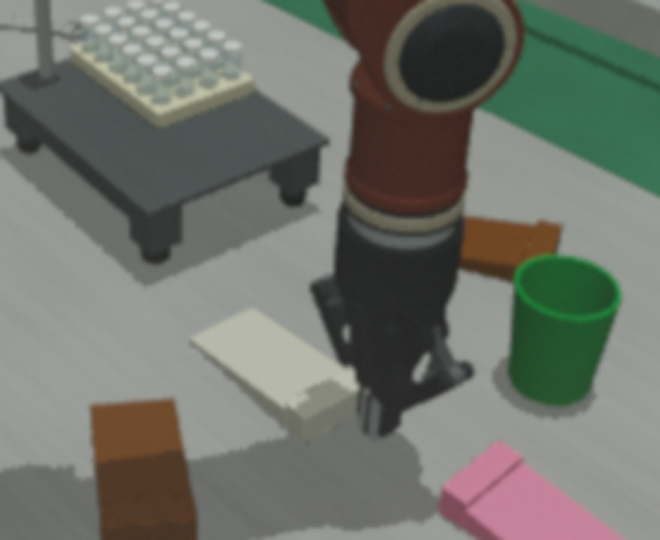

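The fingertips at crop (375, 432) are still above the bench with no force, so the offset is confirmed. I lower further.

Converted, 0.01 m / 0.3 = 0.0333, 0.008 m / 0.3 = 0.0267.

Emit:
send_rows --increments '[{"dp": [0,0,0.0133],"rot": [0,0,0],"grip": 0},{"dp": [0,0,0.0267],"rot": [0,0,0],"grip": 0},{"dp": [0,0,0.0333],"rot": [0,0,0],"grip": 0},{"dp": [0,0,0.0333],"rot": [0,0,0],"grip": 0}]'

```text
time_s: 6.22
position: [543.3, -249.0, -12.0]
tool_rot: [-0.0, 0.035, 0.999, 0.0]
force: [0.2, -0.3, 0.0]
width: 0.1
grip_force: 0.0
```

Run:
```python
from g import *
p,d=snapshot("side"); C=cloud("side",d)
go()
hand=(p.max(-1)<95)&(d>0)&(abs(C[...,0]-543)<40)&(abs(C[...,1]+249)<40)
vs,us=np.where(hand); k=vs>vs.max()-6
for v,u in list(zip(vs[k],us[k]))[::3]: print(v,u,C[v,u].round(0))
```

```text
t 6.28 pos [ 543.4 -249.1  -11.8] F [ 0.  -0.5  0.1] w -0.0 tooly 85.97 z [-1.e-04 -0.e+00 -1.e+00]
294 350 [ 532. -246.   24.]
294 353 [ 532. -253.   29.]
294 357 [ 538. -258.   29.]
294 360 [ 541. -263.   31.]
295 350 [ 535. -244.   18.]
295 353 [ 535. -251.   24.]
295 356 [ 536. -258.   28.]
295 359 [ 538. -263.   30.]
295 362 [ 547. -264.   25.]
296 352 [ 532. -251.   22.]
296 355 [ 536. -255.   23.]
296 358 [ 537. -262.   27.]
296 361 [ 545. -263.   23.]
297 352 [ 532. -251.   20.]
297 355 [ 537. -255.   19.]
297 359 [ 539. -263.   24.]
298 351 [ 544. -239.    0.]
298 355 [ 538. -254.   16.]
298 358 [ 537. -262.   22.]
299 356 [ 540. -256.   13.]
```

Converted, 0.04 m / 0.3 = 0.1333, 0.03 m / 0.3 = 0.1.

Emit:
send_rows --increments '[{"dp": [0,0,0.01],"rot": [0,0,0],"grip": 0},{"dp": [0,0.0333,0.01],"rot": [0,0,0],"grip": 0},{"dp": [0,0.0667,0.01],"rot": [0,0,0],"grip": 0},{"dp": [0,0.1,0.01],"rot": [0,0,0],"grip": 0},{"dp": [0,0.1333,0.01],"rot": [0,0,0],"grip": 0}]'

```text
time_s: 6.9
position: [546.4, -208.2, -14.7]
tool_rot: [-0.0, 0.035, 0.999, 0.0]
force: [0.1, -0.5, -0.8]
width: 0.4
grip_force: 0.2
```

Run:
```python
from g import *
from m import run
ims={n:snapshot(n) for n in("top","side")}
go([551.5,-130,-15],yaw=86)
p=ims["side"][0]; cv2.imwrite("pics/s4.png",cv2.resize(p[150:330,230:450],None,fx=3,fy=3,interpolation=2)[...,::-1])
run(ims)
```

```text
t 7.0 pos [ 546.7 -206.7  -14.7] F [ 0.2 -0.1 -0. ] w 0.2 tooly 86.13 z [-1.0e-04  1.5e-03 -1.0e+00]
  [551.5, -130, -15] dp [0.0003 0.0769 0.0004]
  rot [ 0.09 -0.01  0.13]
top bench z 1.0632771641412915
 deck (array([644. , 101.3]), array([238.3, 180.6]), 84.63) z 70.19073061155872 2778
 wedge (array([ 550.4, -109.3]), array([88.6, 56.2]), 88.24) 489 [[521.0, -152.6999969482422], [577.2000122070312, -154.39999389648438], [579.9000244140625, -65.9000015258789], [523.7000122070312, -64.19999694824219]]
  y -153.0 z 14.4 x 521.2 576.6
  y -133.0 z 12.7 x 521.7 578.3
  y -113.0 z 9.8 x 522.7 578.3
  y -93.0 z 7.2 x 523.3 579.0
  y -73.0 z 5.3 x 524.4 579.2
side bench z 1.2903816013175455
 deck (array([573.7,  59.3]), array([122.9, 257.9]), 29.4) z 68.95745291399616 257
 wedge (array([ 549.5, -109.1]), array([86. , 55.5]), 86.25) 508 [[519.0, -150.1999969482422], [574.2999877929688, -153.8000030517578], [579.9000244140625, -68.0999984741211], [524.5999755859375, -64.4000015258789]]
  y -151.0 z 15.0 x 521.0 571.4
  y -131.0 z 12.6 x 521.6 576.7
  y -111.0 z 9.8 x 522.1 576.4
  y -91.0 z 7.7 x 523.9 579.2
  y -71.0 z 5.8 x 529.7 573.8
```

View pics/s4.png

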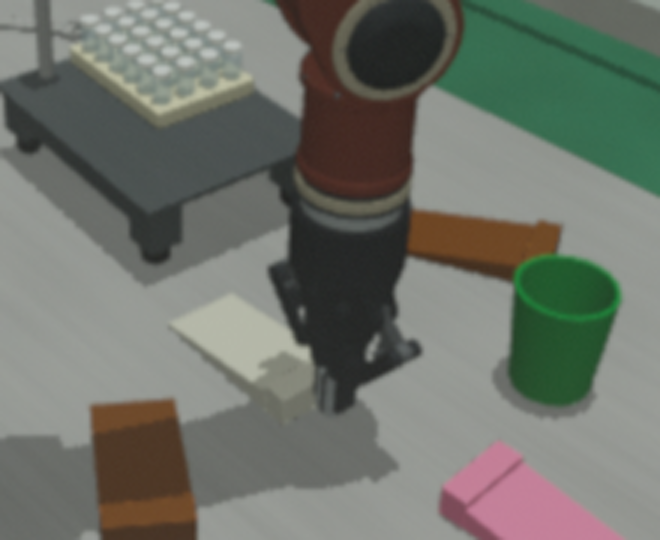

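The wedge is now sliding ahead of the fingers; its thin end moved about 19 mm to (170, 325) in the crop. I continue pushing.

Converted, 0.067 m / 0.3 = 0.2233, -0.003 m / 0.3 = -0.01.

Emit:
send_rows --increments '[{"dp": [0,0.0333,0],"rot": [0,0,0],"grip": 0},{"dp": [-0.0033,0.0833,0],"rot": [0,0,0],"grip": 0},{"dp": [-0.0067,0.1333,0],"rot": [0,0,0],"grip": 0},{"dp": [-0.01,0.1833,0],"rot": [0,0,0],"grip": 0},{"dp": [-0.01,0.2233,0],"rot": [0,0,0],"grip": 0}]'

```text
time_s: 7.62
position: [554.3, -141.0, -14.7]
tool_rot: [0.0, 0.035, 0.999, 0.0]
force: [-0.8, -1.7, 1.7]
width: 0.0
grip_force: 0.6
```

Run:
```python
from g import *
from m import run
go()
ims={n:snapshot(n) for n in("top","side")}
go([551.5,-130,-15],yaw=86)
p=ims["side"][0]; cv2.imwrite("pics/s5.png",cv2.resize(p[150:330,230:450],None,fx=3,fy=3,interpolation=2)[...,::-1])
run(ims)
```

```text
t 7.62 pos [ 554.3 -141.   -14.7] F [-0.8 -1.7  1.7] w 0.0 tooly 86.04 z [ 3.e-04  2.e-04 -1.e+00]
t 7.72 pos [ 554.2 -139.5  -14.8] F [-0.5  0.3 -0.9] w 0.1 tooly 86.17 z [-4.0e-04  1.9e-03 -1.0e+00]
  [551.5, -130, -15] dp [0.0034 0.0093 0.0002]
  rot [ 0.11 -0.03  0.17]
top bench z 10.286312865340552
 deck (array([643.5, 101.1]), array([238. , 180.2]), 84.88) z 70.18703726464248 2770
 wedge (array([551.1, -61.1]), array([125.8, 161.3]), 88.33) 1820 [[468.70001220703125, -121.69999694824219], [629.9000244140625, -126.4000015258789], [633.5, -0.6000000238418579], [472.29998779296875, 4.099999904632568]]
  y -126.0 z 2.1 x 521.3 629.9
  y -106.0 z 3.4 x 479.5 628.1
  y -86.0 z 4.2 x 470.1 628.6
  y -66.0 z 4.0 x 470.7 629.9
  y -46.0 z 3.4 x 471.1 629.7
  y -26.0 z 2.8 x 471.9 629.0
  y -6.0 z 1.9 x 472.3 548.3
side bench z 1.2477319571997798
 deck (array([ 550.3, -136.8]), array([32.9, 81.8]), 8.28) z 69.27677299259273 408
 wedge (array([554. , -52.3]), array([68.5, 54.1]), 88.33) 343 [[526.0, -85.69999694824219], [580.0999755859375, -87.30000305175781], [582.0999755859375, -18.799999237060547], [528.0, -17.299999237060547]]
  y -86.0 z 15.3 x 526.4 576.7
  y -66.0 z 13.0 x 526.9 580.5
  y -46.0 z 10.6 x 527.7 581.4
  y -26.0 z 8.7 x 532.8 574.6
```

View pics/s5.png

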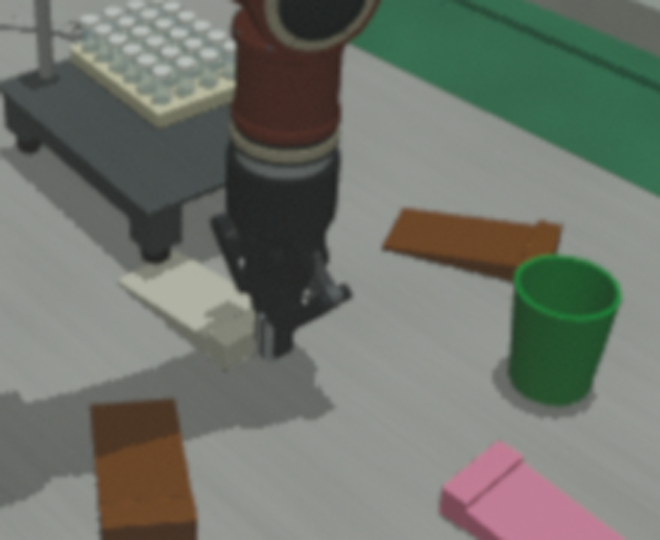

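The thin end at crop (120, 282) is just reaching the short foot at (155, 250), and the foot lies within the wedge's width. I push slowly from here, watching the y force.

Converted, 0.012 m / 0.3 = 0.04, 0.009 m / 0.3 = 0.03.

Emit:
send_rows --increments '[{"dp": [0,0.01,0],"rot": [0,0,0],"grip": 0},{"dp": [0,0.02,0],"rot": [0,0,0],"grip": 0},{"dp": [0,0.03,0],"rot": [0,0,0],"grip": 0},{"dp": [0,0.04,0],"rot": [0,0,0],"grip": 0},{"dp": [0,0.04,0],"rot": [0,0,0],"grip": 0}]'

```text
time_s: 8.35
position: [554.8, -130.1, -14.8]
tool_rot: [-0.0, 0.035, 0.999, 0.0]
force: [-0.8, -0.2, 0.4]
width: -0.2
grip_force: 0.0
```

Emit:
send_rows --increments '[{"dp": [0,0.0033,0],"rot": [0,0,0],"grip": 0},{"dp": [0,0.0067,0],"rot": [0,0,0],"grip": 0},{"dp": [0,0.01,0],"rot": [0,0,0],"grip": 0},{"dp": [0,0.0133,0],"rot": [0,0,0],"grip": 0},{"dp": [0,0.0167,0],"rot": [0,0,0],"grip": 0}]'

```text
time_s: 8.98
position: [555.1, -126.0, -14.7]
tool_rot: [0.0, 0.035, 0.999, -0.0]
force: [-0.5, -0.9, -0.0]
width: -0.2
grip_force: 0.8
```

Converted, 0.006 m / 0.3 = 0.02, 0.0045 m / 0.3 = 0.015.

Emit:
send_rows --increments '[{"dp": [0,0.005,0],"rot": [0,0,0],"grip": 0},{"dp": [0,0.01,0],"rot": [0,0,0],"grip": 0},{"dp": [0,0.015,0],"rot": [0,0,0],"grip": 0},{"dp": [0,0.02,0],"rot": [0,0,0],"grip": 0}]'

```text
time_s: 9.48
position: [555.4, -122.2, -14.6]
tool_rot: [0.0, 0.036, 0.999, -0.002]
force: [-1.1, -7.5, -0.7]
width: -0.3
grip_force: 3.4
```

```bash
python3 -c "
from g import *
go([554,-115,-15])"
```

```text
t 9.47 pos [ 555.4 -122.2  -14.6] F [-1.1 -7.5 -0.7] w -0.3 tooly 85.89 z [ 3.0e-04 -3.2e-03 -1.0e+00]
  [554, -115, -15] dp [0.002  0.007  0.0004]
```

Emit:
send_rows --increments '[{"dp": [0,0,0],"rot": [0,0,0],"grip": 0},{"dp": [0,0,0],"rot": [0,0,0],"grip": 0}]'

```text
time_s: 9.72
position: [555.4, -122.0, -14.6]
tool_rot: [0.0, 0.036, 0.999, -0.001]
force: [-1.2, -6.3, -0.4]
width: 0.1
grip_force: 3.0
```

Run:
```python
from g import *
from m import run
ims={"top":snapshot("top"),"side":snapshot("side")}
go()
for n,(p,d) in ims.items(): np.savez(n+"1.npz",p=p,d=d)
run(ims)
# deck planes before/after
for n in("top","side"):
  for k in(0,1):
    z=np.load(f"{n}{k}.npz"); C=cloud(n,z["d"]); X,Y,Z=C[...,0],C[...,1],C[...,2]
    m=(z["d"]>0)&(X>535)&(X<740)&(Y>-30)&(Y<225)&(Z>58)&(Z<82)&(z["p"].max(-1)<75)
    P=C[m]; A=np.c_[P[:,:2]-[642,99],np.ones(len(P))]
    for _ in range(3):
        s=np.linalg.lstsq(A,P[:,2],rcond=None)[0]; r=P[:,2]-A@s; g=abs(r)<4; A,P=A[g],P[g]
    print(n,k,len(P),"slopes mm/100",(s[:2]*100).round(2),"z",s[2].round(2),"corner",(s@[-79,-94,1]).round(2))
```

```text
t 9.82 pos [ 555.4 -122.1  -14.6] F [-1.2 -5.8  0. ] w -0.3 tooly 85.88 z [ 3.e-04 -3.e-03 -1.e+00]
top bench z 599.4295470893906
 deck (array([643.8, 101.3]), array([237.8, 180.7]), 84.6) z 70.34773804394354 2756
 wedge (array([550.1, -47.8]), array([ 98.7, 163.9]), 84.83) 2004 [[464.0, -89.5], [627.2000122070312, -104.30000305175781], [636.0999755859375, -6.0], [472.8999938964844, 8.800000190734863]]
  y -104.0 z 2.5 x 479.4 627.6
  y -84.0 z 2.3 x 470.3 628.4
  y -64.0 z 3.1 x 470.6 629.1
  y -44.0 z 3.5 x 471.3 629.6
  y -24.0 z 3.8 x 471.8 629.6
  y -4.0 z 1.9 x 472.3 548.3
side bench z 1.2325233456886435
 deck (array([ 551.8, -120.4]), array([31.4, 88.6]), 5.77) z 69.63849665368318 430
 wedge (array([554.1, -43.9]), array([54.6, 52.8]), 84.47) 250 [[525.0999755859375, -68.5], [577.7000122070312, -73.5999984741211], [583.0, -19.299999237060547], [530.4000244140625, -14.199999809265137]]
  y -69.0 z 15.3 x 529.5 577.8
  y -49.0 z 13.1 x 528.1 580.6
  y -29.0 z 10.8 x 529.8 582.2
top 0 2235 slopes mm/100 [0.37 0.24] z 70.43 corner 69.92
top 1 2216 slopes mm/100 [0.34 0.16] z 70.58 corner 70.16
side 0 2443 slopes mm/100 [0.49 0.33] z 70.93 corner 70.23
side 1 220 slopes mm/100 [2.51 0.87] z 71.22 corner 68.42
```

The push reads a steady 6 N, the wedge is tight, and the stand centre is unchanged. I back off, rise and move over the corner.

Converted, -0.1 m / 0.3 = -0.3333, -0.07 m / 0.3 = -0.2333.

Emit:
send_rows --increments '[{"dp": [0,-0.0267,0],"rot": [0,0,0],"grip": 0},{"dp": [0,-0.0733,0],"rot": [0,0,0],"grip": 0},{"dp": [0,-0.0833,-0.1],"rot": [0,0,0],"grip": 0},{"dp": [0,-0.0833,-0.2333],"rot": [0,0,0],"grip": 0},{"dp": [0,-0.0833,-0.3333],"rot": [0,0,0],"grip": 0}]'

```text
time_s: 10.45
position: [554.2, -144.7, 86.8]
tool_rot: [0.001, 0.035, 0.999, 0.0]
force: [0.7, -0.1, -0.6]
width: 0.1
grip_force: 0.0
```

Converted, 0.145 m / 0.3 = 0.4833, 0.12 m / 0.3 = 0.4.

Emit:
send_rows --increments '[{"dp": [0,0.1333,0],"rot": [0,0,0],"grip": 0},{"dp": [0,0.2667,0],"rot": [0,0,0],"grip": 0},{"dp": [0,0.4,0],"rot": [0,0,0],"grip": 0},{"dp": [0,0.4833,0],"rot": [0,0,0],"grip": 0},{"dp": [0,0.4833,0],"rot": [0,0,0],"grip": 0}]'

```text
time_s: 11.08
position: [564.0, 3.2, 85.1]
tool_rot: [-0.0, 0.033, 0.999, 0.001]
force: [0.3, -1.0, 0.6]
width: -0.4
grip_force: 0.0
```

Run:
```python
from g import *
from m import run
ims={"top":snapshot("top"),"side":snapshot("side")}
go([563.6,4.9,50],yaw=86)
p=ims["side"][0]; cv2.imwrite("pics/s6.png",cv2.resize(p[120:300,200:420],None,fx=3,fy=3,interpolation=2)[...,::-1])
run(ims)
```

```text
t 11.18 pos [563.9  -1.4  85.3] F [0.1 0.2 0.4] w 0.2 tooly 85.92 z [-3.e-04 -1.e-03 -1.e+00]
  [563.6, 4.9, 50] dp [0.0007 0.0063 0.0352]
  rot [-0.06 -0.01 -0.08]
top bench z 563.0052004162076
 deck (array([644. , 100.1]), array([238.7, 181.4]), 84.38) z 70.39403712305634 1871
 wedge (array([ 549.9, -159.8]), array([200.2, 160. ]), 89.94) 3011 [[469.79998779296875, -259.79998779296875], [629.7999877929688, -260.0], [630.0, -59.79999923706055], [470.0, -59.599998474121094]]
  y -260.0 z 0.5 x 471.7 629.8
  y -240.0 z 0.3 x 472.0 627.4
  y -220.0 z 0.6 x 472.8 627.9
  y -200.0 z 0.5 x 470.2 628.7
  y -180.0 z 0.5 x 470.6 629.3
  y -160.0 z 0.7 x 471.0 629.9
  y -140.0 z 0.8 x 471.8 629.9
  y -120.0 z 1.9 x 472.2 629.9
  y -100.0 z 3.8 x 470.0 628.0
  y -80.0 z 4.1 x 470.2 629.0
  y -60.0 z 0.5 x 470.8 474.0
side bench z 499.30463382564085
 deck (array([640.3,  95.4]), array([237.8, 175.3]), 84.77) z 70.82200738897396 1644
 wedge (array([ 550. , -127.5]), array([159.9, 265. ]), 0.01) 6068 [[470.0, 5.0], [470.1000061035156, -260.0], [630.0, -260.0], [629.9000244140625, 5.0]]
  y -260.0 z 1.1 x 470.3 629.8
  y -240.0 z 1.1 x 470.3 629.4
  y -220.0 z 1.2 x 470.2 629.6
  y -200.0 z 1.2 x 471.2 629.8
  y -180.0 z 1.2 x 470.4 629.6
  y -160.0 z 1.1 x 470.1 629.6
  y -140.0 z 1.3 x 470.9 629.7
  y -120.0 z 2.4 x 470.1 629.9
  y -100.0 z 2.3 x 470.1 629.8
  y -80.0 z 2.8 x 470.4 629.9
  y -60.0 z 2.5 x 470.2 629.0
  y -40.0 z 2.4 x 470.2 629.8
  y -20.0 z 2.2 x 470.7 629.2
  y 0.0 z 1.2 x 475.2 624.3
```

View pics/s6.png

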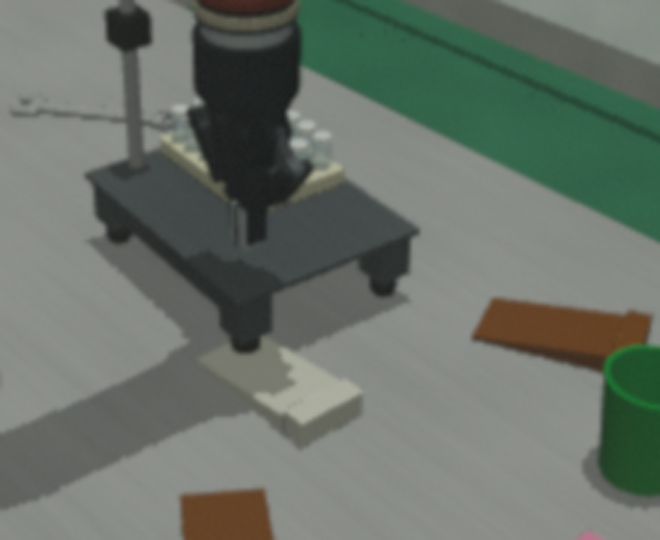

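The wedge sits under the short foot (at crop (245, 340)) with the head sticking out, and the fingers are above the corner. I descend and then press gently.

Converted, 0.03 m / 0.3 = 0.1, 0.027 m / 0.3 = 0.09.

Emit:
send_rows --increments '[{"dp": [0.0017,0.02,0.0267],"rot": [0,0,0],"grip": 0},{"dp": [0.0017,0.02,0.06],"rot": [0,0,0],"grip": 0},{"dp": [0.0017,0.02,0.09],"rot": [0,0,0],"grip": 0},{"dp": [0.0017,0.02,0.1],"rot": [0,0,0],"grip": 0}]'

```text
time_s: 11.68
position: [563.2, 5.7, 54.1]
tool_rot: [-0.001, 0.035, 0.999, -0.0]
force: [-0.5, 0.5, 0.3]
width: -0.2
grip_force: 0.0
```

Converted, 0.006 m / 0.3 = 0.02, 0.0045 m / 0.3 = 0.015.

Emit:
send_rows --increments '[{"dp": [0,0,0.005],"rot": [0,0,0],"grip": 0},{"dp": [0,0,0.01],"rot": [0,0,0],"grip": 0},{"dp": [0,0,0.015],"rot": [0,0,0],"grip": 0},{"dp": [0,0,0.02],"rot": [0,0,0],"grip": 0}]'

```text
time_s: 12.18
position: [564.0, 6.1, 49.3]
tool_rot: [0.0, 0.035, 0.999, -0.0]
force: [0.8, 0.4, 1.4]
width: 0.0
grip_force: 0.0
```

Converted, 0.002 m / 0.3 = 0.0067, 0.001 m / 0.3 = 0.0033.

Emit:
send_rows --increments '[{"dp": [0,0,0.0033],"rot": [0,0,0],"grip": 0},{"dp": [0,0,0.0067],"rot": [0,0,0],"grip": 0},{"dp": [0,0,0.0067],"rot": [0,0,0],"grip": 0}]'

```text
time_s: 12.55
position: [563.9, 6.1, 47.2]
tool_rot: [-0.0, 0.035, 0.999, -0.0]
force: [-0.3, 0.4, -0.8]
width: 0.0
grip_force: 0.0
```

Converted, 0.002 m / 0.3 = 0.0067, 0.001 m / 0.3 = 0.0033.

Emit:
send_rows --increments '[{"dp": [0,0,0.0033],"rot": [0,0,0],"grip": 0},{"dp": [0,0,0.0067],"rot": [0,0,0],"grip": 0},{"dp": [0,0,0.0067],"rot": [0,0,0],"grip": 0}]'

```text
time_s: 12.92
position: [564.0, 6.1, 46.9]
tool_rot: [0.0, 0.035, 0.999, 0.0]
force: [-2.4, 0.0, 11.0]
width: -0.0
grip_force: 5.1
```

Run:
```python
from g import *
go()
p,d=snapshot("top"); np.savez("top2.npz",p=p,d=d); p,d=snapshot("side"); np.savez("side2.npz",p=p,d=d)
go()
Q={}
for n in("top","side"):
  M={}
  for k in(0,2):
    z=np.load(f"{n}{k}.npz"); C=cloud(n,z["d"]); X,Y,Z=C[...,0],C[...,1],C[...,2]
    M[k]=(C,(z["d"]>0)&(X>535)&(X<740)&(Y>-30)&(Y<225)&(Z>58)&(Z<82)&(z["p"].max(-1)<75))
  m=cv2.erode((M[0][1]&M[2][1]).astype(np.uint8),np.ones((3,3)))>0
  for k in(0,2):
    P=M[k][0][m]; A=np.c_[P[:,:2]-[642,99],np.ones(len(P))]
    s=np.linalg.lstsq(A,P[:,2],rcond=None)[0]
    print(n,k,len(P),"slopes mm/100",(s[:2]*100).round(2),"corner",(s@[-79,-94,1]).round(2))
cv2.imwrite("pics/s7.png",cv2.resize(p[120:300,200:420],None,fx=3,fy=3,interpolation=2)[...,::-1])
```

```text
t 12.93 pos [564.    6.1  46.9] F [-2.4  0.  11. ] w -0.0 tooly 85.97 z [ 5.e-04  3.e-04 -1.e+00]
t 13.03 pos [564.    6.1  46.9] F [-3.1 -0.2  9.7] w -0.0 tooly 85.97 z [ 5.e-04  3.e-04 -1.e+00]
top 0 1472 slopes mm/100 [0.3  0.23] corner 70.05
top 2 1472 slopes mm/100 [-0.04  0.01] corner 70.35
side 0 406 slopes mm/100 [-1.14  0.79] corner 70.25
side 2 406 slopes mm/100 [-1.21  0.61] corner 70.54
```

View pics/s7.png

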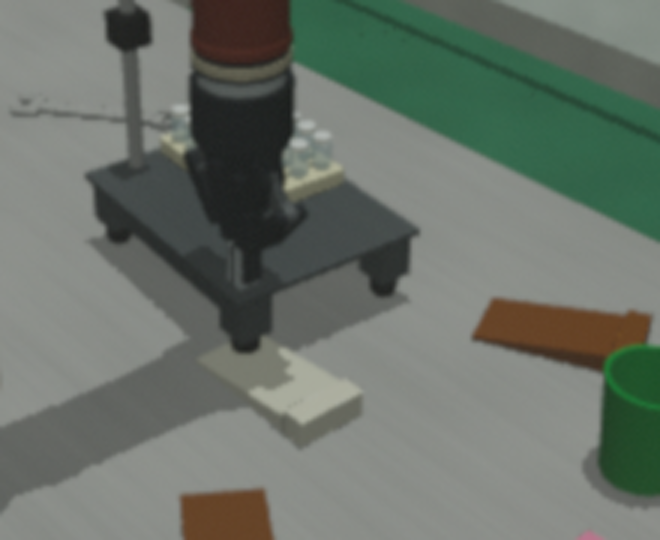

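The stand reads level to within about 0.3 mm, and the corner gives no more than 0.3 mm at 10 N. I take out the small sideways force.

Converted, 0.0005 m / 0.3 = 0.0017.

Emit:
send_rows --increments '[{"dp": [0.0017,0,0],"rot": [0,0,0],"grip": 0},{"dp": [0.0017,0,0],"rot": [0,0,0],"grip": 0},{"dp": [0.0017,0,0],"rot": [0,0,0],"grip": 0}]'

```text
time_s: 13.4
position: [564.0, 6.1, 46.9]
tool_rot: [0.001, 0.035, 0.999, 0.0]
force: [-2.0, 0.1, 9.0]
width: -0.0
grip_force: 4.7
```

Emit:
send_rows --increments '[{"dp": [0,0,0],"rot": [0,0,0],"grip": 0},{"dp": [0,0,0],"rot": [0,0,0],"grip": 0}]'

```text
time_s: 13.65
position: [564.0, 6.1, 46.9]
tool_rot: [0.001, 0.035, 0.999, 0.0]
force: [-2.1, 0.3, 8.1]
width: -0.1
grip_force: 4.7
```

Converted, 0.0008 m / 0.3 = 0.0027, 0.0003 m / 0.3 = 0.001.

Emit:
send_rows --increments '[{"dp": [0.0027,0,0.001],"rot": [0,0,0],"grip": 0},{"dp": [0.0027,0,0.001],"rot": [0,0,0],"grip": 0},{"dp": [0.0027,0,0.001],"rot": [0,0,0],"grip": 0}]'

```text
time_s: 14.02
position: [564.0, 6.1, 46.9]
tool_rot: [0.002, 0.035, 0.999, 0.0]
force: [-2.1, -0.3, 10.1]
width: -0.3
grip_force: 4.9
```

Emit:
send_rows --increments '[{"dp": [0,0,0],"rot": [0,0,0],"grip": 0},{"dp": [0,0,0],"rot": [0,0,0],"grip": 0}]'

```text
time_s: 14.28
position: [564.0, 6.1, 46.9]
tool_rot: [0.002, 0.035, 0.999, 0.0]
force: [-1.9, -0.7, 10.5]
width: -0.0
grip_force: 4.9
```

The press is steady at about 10 N downwards, so I hand in.

```bash
python3 -c "
from cell import *
print(finish_job())"
```

```text
the job is handed in; nothing more can be done
None
```

The job is handed in: the wedge is snug under the short foot, the corner gave no more than about 0.3 mm when pressed, and the deck measured level to about 0.3 mm. The fingertips were still pressing down on that corner at about 10 N, with about 2 N sideways, and the hand was clear of the wedge.

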